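# Put the cordless pen drill on charge

## Task

Put the blue cordless pen drill on charge: lower it gently into the cup of the white charging dock so that it stands there tip up, and let it go. Then push the dock's sprung black selector knob right down, turn it clockwise (seen from above) from the black mark until its white pointer is at the green mark, and release it so that it springs fully back up. Leave the bead pots and the thread spool where they are.

Things in the scene. Friction and masses are not known exactly. Their poses are not given: they have to be found in the camera images.
- pen_drill: Loose cordless pen drill, blue, standing upright on the desk on its flat foot: 24 mm in diameter up to 78 mm, then a cone, then a thin steel collet (7 mm) at the tip, 100 mm high in all, about 0.09 kg. Origin: centre of the underside of the foot; z runs up along the pen to the tip.
- dock: White charging dock, fixed: plate 100 x 230 x 12 mm. Origin: centre of its underside on the desk; y axis along its length. The selector is at y = -75 mm on a grey pod (radius 33 mm, top at z = 36 mm), the grey open cup at y = +75 mm. The black dot on the plate, on the selector's -x side, is 'off'; the green dot, 72 degrees clockwise from it towards the cup, is 'charge'.
- cup_floor (a point): Centre of the inner floor of the cup, 15 mm above the desk, z up. The cup is round, inner diameter 34 mm, outer 40 mm, 37 mm deep; the pen drill stands on this floor.
- cup_rim (a point): Centre of the cup's mouth, at the rim, 52 mm above the desk.
- selector_grip (a point): Centre of the grip bar of the black selector knob, on its turning axis, 62 mm above the desk when up. The bar is 46 mm long (point's x axis), 12 mm wide, 20 mm high, and stands on a black disc of radius 27 mm whose upper face is 10 mm below this point; fingertips may press on the disc. White pointer at the bar's -x end. The point moves with the knob.
- selector_press (a joint): Selector pressed down, m: 0 up, 0.008 right down. Spring 3.5 N at the top, 8.5 N right down. An inner gate blocks turning between the marks until it is pressed more than 6 mm; let go between the marks it stays down, at a mark it springs up.
- selector_turn (a joint): Turn of the selector, rad, clockwise from above positive: 0 pointer at the black (off) mark, 1.25 at the green (charge) mark. Stops at -0.15 and 1.40. The gate lets the knob up only from -0.15 to 0.17 (off) and from 1.08 to 1.40 (charge).
- bead_pot_red: Bystander: clear pot of red beads with a white lid, 36 mm diameter, 33 mm high, loose. Origin: centre of the underside.
- bead_pot_teal: Bystander: clear pot of green beads with a teal lid, 36 mm diameter, 33 mm high, loose. Origin: centre of the underside.
- spool_blue: Bystander: spool of blue thread, 28 mm diameter, 38 mm high, loose. Origin: centre of the underside.

How it is judged:
By the outcome, as a careful person would: the job done as asked, in the order asked, and still so for the second after the job is handed in, with the robot touching nothing.
It also fails if it takes over 64 s, if anything falls off the work surface, if the arm or the gripper's body presses on something with over 40 N, if the wrist force passes 120 N, or if a joint passes its speed limit or range.

## Robot

A 6-joint arm with a two-finger parallel gripper is mounted at the origin on a cart in front of the work surface, level with it; the furniture and walls round the work are solid. World frame = base frame: x ahead of the robot, y to its left, z up, the work surface at z = 0. Lengths are in m, angles in rad, forces in N, time in s.
With the tool pointing down it reaches from about 0.375 to 0.975 m from the base axis. Payload 3.8 kg.
Tool frame: the origin (TCP) lies between the finger pads; the fingertips stand 8 mm ahead of it and the grasp point (between the pads) lies 11 mm behind it (tcp_to_tips is the distance from the TCP to the fingertips, in m); z points along the fingers, y is the line along which they close (so a half turn about z gives the same grasp; the last joint's range is limited). The gripper opens to 85 mm and grips with 20 to 120 N. Pads are 22 mm wide; open, the fingers measure 114 mm over their backs; the gripper's body (76 mm by 85 mm) begins 54 mm behind the grasp point. The pads swing forward as they close: fully open they stand 13 mm farther back than shut.
Start: joints at [-1.378, 0.264, 1.604, -0, 1.274, -0.037], TCP at [0.154, -0.657, 0.239] pointing down, gripper open.
Joint ranges: [-2.63, 2.63], [-0.94, 2.18], [0.31, 2.57], [-1.31, 4.45], [0, 2.66], [-2.55, 2.55]. Speed limits (rad/s): [2.57, 2.57, 3.14, 3.14, 3.14, 3.14].

## Interface

Orientations are given as a rotation vector (axis times angle).
In Python, from workcell import * gives the robot as it stands.
- The arm moves only by the tool move_arm, never from a script. Its argument "series" is one flat list of numbers, 7 for each row, row after row: the finger opening in cm, from 0 to 8.54, then the shift along the tool's x, y, z in cm, then the turn, a rotation vector about the tool's x, y, z in degrees. A call has 1 to 5 rows; each row shifts and turns the commanded pose from where the row before left it, along the tool's axes as they then stand; what a row does not reach is not made up. A row lasts 1/8 s, in which the tool goes at most 62.5 mm and 10.7 degrees, less where a joint would pass 70% of its speed; a pose out of reach is approached as far as the arm can. A call is refused whole if a number of a shift passes 6.25 or a number of a turn 10.7, either way. A call with a gripper value outside its range is refused whole. The fingers move at their own pace and stop on an object; "grip_force" is the grip in N (left out, the last holds). Time passes only in rows, so rows that do not move let the fingers close. It gives the time, the measured TCP pose, the force, the opening and the grip force at its end, in the units of the state.
- read_state(): the state, without advancing time (a new reading comes with each control period).
- read_camera(name): name is "scene" or "top" or "wrist"; returns the picture (400x640x3 uint8, red, green, blue); there is no depth.
- calibration(name): a dict with "camera_matrix" (3x3 intrinsics, pixels), "rvec" (rotation vector, rad) and "tvec" (3), from world to camera coordinates, as OpenCV has them. Camera axes: x right, y down, z forward; pixel columns grow to the right and rows downward; lengths in m; the calibration is good to about 2 mm. A picture is of the moment at which its call begins: read the wrist's pose just before it. calibration takes no time and is no camera call; for the wrist camera it gives the pose at the moment of the call.
- finish_job(): hands the job in; it is judged then, once.
The state is a dict: "time": time; "q": joint angles; "joint_vel": joint speeds; "joint_torque": joint torques, N m; "tool_pos": TCP position; "tcp_rot": TCP orientation; "wrist_force": force on the tool from outside, world axes, zero at the start; "torque": the same for the moment, N m; "width": opening from 0.0 (shut) to 1.0 (fully open); "grip_force": force on a finger pad.
Only numpy, scipy, OpenCV 4.12 (cv2) and the standard library are available. Lean on these libraries where they do the work, as an engineer would, in place of code of your own. Each camera call takes 0.05 s, during which the arm holds its last target. There are 200 camera calls.

## Working session

There is one attempt and no reset: what is moved stays moved. The work goes in short steps, Python scripts to look and compute and a tool call to move; the robot and the scene stay as the last step left them, time stands still between calls to the robot, and variables do not carry over. Pictures are saved under pics/ and viewed, at most 10 in all, crops included, and the job is handed in when it is done.

Besides the shell and the picture viewer there is one more tool, called after "Call:" as name(argument=value, ...) on one line, values as JSON. move_arm: Moves the arm, as the interface text tells. Its arguments: {"type":"object","properties":{"series":{"type":"array"},"grip_force":{"type":"number"}},"required":["series"]}

```bash
mkdir -p pics; python3 - <<'E'
from workcell import *
import cv2
for n in("scene","top"):
    cv2.imwrite(f"pics/{n}0.png",read_camera(n)[:,:,::-1]); c=calibration(n); print(n,c)
s=read_state();print(s)
E
```

```text
scene {'camera_matrix': array([[381.91312623,   0.        , 315.80584572],
       [  0.        , 381.91312623, 196.0903186 ],
       [  0.        ,   0.        ,   1.        ]]), 'rvec': array([ 2.23279742, -0.79643766,  0.31965676]), 'tvec': array([-0.53442771,  0.29632282,  0.7580447 ])}
top {'camera_matrix': array([[514.79767995,   0.        , 314.27581901],
       [  0.        , 514.79767995, 200.98620487],
       [  0.        ,   0.        ,   1.        ]]), 'rvec': array([ 2.09959287, -2.128414  ,  0.152871  ]), 'tvec': array([-0.02311175,  0.61966254,  0.96901173])}
{'time': 0.1, 'q': array([-1.37787917e+00,  2.64724536e-01,  1.60525862e+00, -1.13804446e-05,
        1.27369906e+00, -3.69188480e-02]), 'joint_vel': array([-0.00040795, -0.00031874, -0.00434515,  0.00159639, -0.0004649 ,
       -0.00066358]), 'joint_torque': array([ 1.45740764e-04, -5.16704857e+01, -3.68589520e+01, -4.03269439e-05,
        6.26164838e-03, -3.00232074e-06]), 'tool_pos': array([ 0.1536338 , -0.656612  ,  0.23804358]), 'tcp_rot': array([-3.11880207e+00, -3.59997894e-01,  2.72610262e-04]), 'wrist_force': array([0.29703001, 0.31048332, 0.09596199]), 'torque': array([-0.01937799, -0.00117381,  0.00892536]), 'grip_force': 0.0, 'width': 1.0025933797334023}
```

View pics/top0.png

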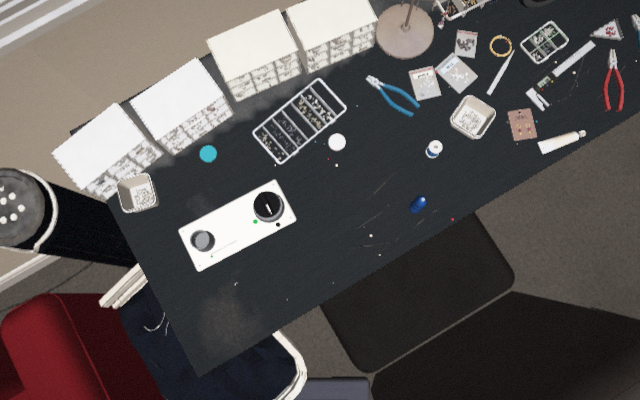

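View pics/scene0.png

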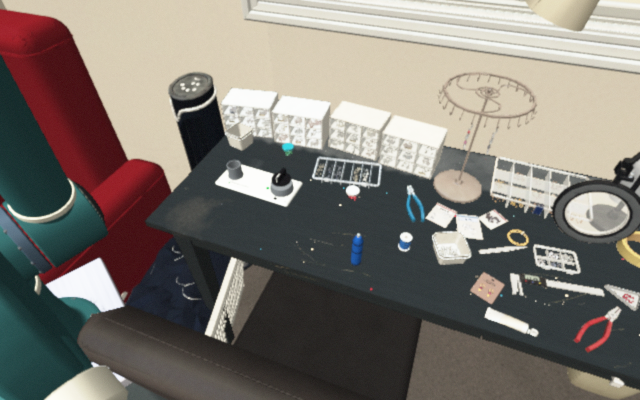

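```bash
cat > h.py <<'E'
from workcell import *
import cv2, numpy as np
def back(c,px,z):
    px=np.asarray(px,float).reshape(-1,2); R=cv2.Rodrigues(c["rvec"])[0]; o=-R.T@c["tvec"]
    d=np.c_[px,np.ones(len(px))]@np.linalg.inv(c["camera_matrix"]).T@R
    return o+d*((z-o[2])/d[:,2])[:,None]
def proj(c,p):
    return cv2.projectPoints(np.asarray(p,float).reshape(-1,1,3),c["rvec"],c["tvec"],c["camera_matrix"],None)[0].reshape(-1,2)
def blob(m,near):
    n,l,s,ce=cv2.connectedComponentsWithStats(m.astype(np.uint8))
    i=1+min(range(n-1),key=lambda k:np.hypot(*(ce[k+1]-near))-(1e4 if False else 0)+(1e3 if s[k+1,4]<25 else 0))
    return l==i
E
python3 - <<'E'
from h import *
for n,near,pn in(("top",(238,225),(419,204)),("scene",(258,188),(357,250))):
    im=cv2.imread(f"pics/{n}0.png"); c=calibration(n); b,g,r=[im[:,:,i].astype(int) for i in range(3)]
    m=blob((np.minimum(np.minimum(b,g),r)>150),near)
    ys,xs=np.nonzero(m); P=back(c,np.c_[xs,ys],.012)
    rc=cv2.minAreaRect(P[:,:2].astype(np.float32)); print(n,"dock",m.sum(),rc, cv2.boxPoints(rc).tolist())
    m=blob((b>r+40)&(b>g+25),pn); ys,xs=np.nonzero(m); print("pen",m.sum(),xs.min(),xs.max(),ys.min(),ys.max())
    if n=="top": penm=m
    else: bot=(xs.mean(),ys.max()); print("pen foot scene",back(c,[[xs[ys>ys.max()-4].mean(),ys.max()+.5]],0), "px",xs.mean())
    mm=m
    # fit pen position by IoU of cylinder silhouettes
    from scipy.optimize import minimize
    def sil(p):
        a=np.linspace(0,2*np.pi,40); pts=np.concatenate([np.c_[p[0]+.012*np.cos(a),p[1]+.012*np.sin(a),a*0+z] for z in(0,.078)]+[np.c_[p[0]+.0055*np.cos(a),p[1]+.0055*np.sin(a),a*0+.09]])
        k=np.zeros((400*8,640*8),np.uint8); cv2.fillConvexPoly(k,cv2.convexHull(((proj(c,pts)+.5)*8).astype(np.int32)),1)
        return cv2.resize(k.astype(np.float32),(640,400),interpolation=cv2.INTER_AREA)
    x0=back(c,[[xs.mean(),ys.mean()]],.045)[0,:2]
    res=minimize(lambda p:np.abs(sil(p)-mm).sum(),x0,method="Nelder-Mead",options=dict(initial_simplex=[x0,x0+[.01,0],x0+[0,.01]],maxfev=50)); print("penfit",res.x,res.fun,sil(res.x).sum())
    for nm,px in dict(green=(255,222),black=(278,224.5)).items():
        if n=="top": print(nm,back(c,[px],.012))
c=calibration("top"); print("sel",back(c,[[267,206]],.055),"cup",back(c,[[203,239.5]],.052), "spool",back(c,[[433,149]],.038),"pots",back(c,[[208,154],[337,142]],.033))
im=cv2.imread("pics/top0.png");cv2.imwrite("pics/crop.png",cv2.resize(im[160:290,170:450],None,fx=2.85,fy=2.85,interpolation=cv2.INTER_CUBIC))
E
```

```text
top dock 4111 ((0.5799513459205627, 0.13047316670417786), (0.10012374818325043, 0.22847729921340942), 27.217666625976562) [[0.48318299651145935, 0.20916587114334106], [0.5876821279525757, 0.005986638367176056], [0.6767196655273438, 0.05178046226501465], [0.5722205638885498, 0.25495970249176025]]
pen 183 410 426 196 212
penfit [ 0.61096974 -0.23796896] 43.234375 225.60938
green [[0.58485034 0.09271762 0.012     ]]
black [[0.5789295  0.04507777 0.012     ]]
scene dock 1568 ((0.5784322023391724, 0.12379980087280273), (0.10574692487716675, 0.2308104932308197), 27.22063446044922) [[0.47862595319747925, 0.20223882794380188], [0.5842028260231018, -0.003009796142578125], [0.6782384514808655, 0.04536077380180359], [0.5726615786552429, 0.2506093978881836]]
pen 295 350 362 235 265
pen foot scene [[ 0.60327092 -0.24909141  0.        ]] px 356.21016949152545
penfit [ 0.61251586 -0.23928169] 27.28125 305.59375
sel [[0.61062722 0.06264579 0.055     ]] cup [[0.54590116 0.18989615 0.052     ]] spool [[ 0.72598985 -0.27464804  0.038     ]] pots [[ 0.72603384  0.18911017  0.033     ]
 [ 0.74635216 -0.07925191  0.033     ]]
```

View pics/crop.png

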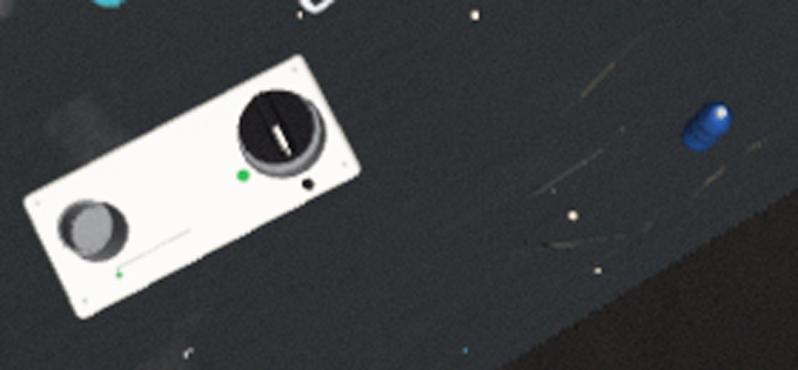

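Call:
move_arm(series=[8.54,0,0,0,0,0,-7,8.54,0,0,0,0,0,-7,8.54,4.98,-1.35,0,0,0,0,8.54,4.98,-1.35,0,0,0,0,8.54,4.98,-1.35,0,0,0,0])

```text
time: 0.72
tool_pos: [0.2689, -0.5516, 0.2386]
tcp_rot: [-3.053, -0.736, 0.0]
wrist_force: [0.2, 0.2, 0.2]
width: 1.004
grip_force: 0.0
```

Call:
move_arm(series=[8.54,4.98,-1.35,0,0,0,0,8.54,4.98,-1.35,0,0,0,0,8.54,4.98,-1.35,0,0,0,0,8.54,4.98,-1.35,0,0,0,0,8.54,4.98,-1.35,0,0,0,0])

```text
time: 1.35
tool_pos: [0.4596, -0.3779, 0.2389]
tcp_rot: [-3.053, -0.737, 0.001]
wrist_force: [-0.1, -0.3, -0.3]
width: 0.999
grip_force: 0.0
```

Call:
move_arm(series=[8.54,4.98,-1.35,0,0,0,0,8.54,4.98,-1.35,0,0,0,0,8.54,4.98,-1.35,0,0,0,0,8.54,4.98,-1.35,0,0,0,0,8.54,0,0,0,0,0,0])

```text
time: 1.98
tool_pos: [0.6134, -0.2373, 0.2384]
tcp_rot: [-3.051, -0.744, 0.0]
wrist_force: [-0.4, -0.8, -0.0]
width: 1.002
grip_force: 0.0
```

```bash
cat >> h.py <<'E'
def pen_sil(c,p):
    a=np.linspace(0,2*np.pi,40); pts=np.concatenate([np.c_[p[0]+.012*np.cos(a),p[1]+.012*np.sin(a),a*0+z] for z in(0,.078)])
    k=np.zeros((1600,2560),np.uint8); cv2.fillConvexPoly(k,cv2.convexHull(((proj(c,pts)+.5)*4).astype(np.int32)),1); return k
def st():
    s=read_state(); R=cv2.Rodrigues(s["tcp_rot"])[0]
    print("t",s["time"],"pos",s["tool_pos"].round(4),"yaw",np.degrees(np.arctan2(R[1,0],R[0,0])).round(2),"z",R[:,2].round(3),"F",s["wrist_force"].round(1),"w",round(s["width"]*85.4,1),"g",round(s["grip_force"],1),"q",s["q"].round(2)); return s,R
def delta(R,s,target): print("tool cm",(R.T@(np.array(target)-s["tool_pos"])*100).round(2))
E
python3 - <<'E'
from h import *
s,R=st(); delta(R,s,[.6115,-.2385,.05])
c=calibration("wrist"); im=read_camera("wrist")[:,:,::-1].copy(); cv2.imwrite("pics/w1.png",im)
Rc=cv2.Rodrigues(c["rvec"])[0]; print("cam",-Rc.T@c["tvec"],c["camera_matrix"][0])
print("pen proj",proj(c,[[.6115,-.2385,0],[.6115,-.2385,.1]]))
E
```

```text
t 1.975 pos [ 0.6134 -0.2373  0.2384] yaw 27.42 z [-0.     0.001 -1.   ] F [-0.4 -0.8 -0. ] w 85.6 g 0.0 q [-0.41  0.23  1.64  0.    1.27  0.68]
tool cm [-0.23  0.05 18.84]
cam [ 0.67892701 -0.20280966  0.37304092] [290.68337194   0.         318.15648775]
pen proj [[318.9583655  176.01913389]
 [319.13672652 196.65200128]]
```

View pics/w1.png

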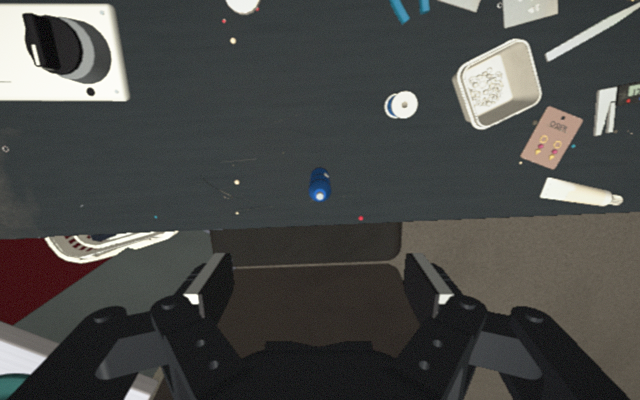

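Call:
move_arm(series=[8.54,-0.2,0.05,5,0,0,0,8.54,0,0,5,0,0,0,8.54,0,0,5,0,0,0,8.54,0,0,3,0,0,0,8.54,0,0,0.8,0,0,0])

```text
time: 2.65
tool_pos: [0.6066, -0.2417, 0.0481]
tcp_rot: [-3.051, -0.735, 0.008]
wrist_force: [0.7, 0.7, 0.5]
width: 1.0
grip_force: 0.0
```

Call:
move_arm(series=[5,0,0,0,0,0,0,3,0,0,0,0,0,0,2.6,0,0,0,0,0,0,2.0,0,0,0,0,0,0,2.0,0,0,0,0,0,0], grip_force=30)

```text
time: 3.28
tool_pos: [0.6111, -0.2421, 0.053]
tcp_rot: [3.052, 0.738, 0.004]
wrist_force: [-0.2, -0.8, 5.8]
width: 0.267
grip_force: 30.8
```

Call:
move_arm(series=[2,0,0,0,0,0,0,2,0,0,0,0,0,0,2,0,0,0,0,0,0])

```text
time: 3.65
tool_pos: [0.6111, -0.2421, 0.053]
tcp_rot: [3.052, 0.738, 0.003]
wrist_force: [-0.6, 0.9, 6.1]
width: 0.272
grip_force: 30.8
```

```bash
python3 - <<'E'
from h import *
s,R=st()
E
```

```text
t 3.65 pos [ 0.6111 -0.2421  0.053 ] yaw 27.18 z [ 0.003 -0.001 -1.   ] F [-0.6  0.9  6.1] w 23.3 g 30.8 q [-0.42  0.39  1.8  -0.    0.94  0.68]
```

Call:
move_arm(series=[2,0,0,-3,0,0,0,2,0,0,-5,0,0,0,2,0,0,-4,0,0,0,2,1.6,-4.7,0,0,0,0,2,1.6,-4.7,0,0,0,0])

```text
time: 4.28
tool_pos: [0.5954, -0.1428, 0.1719]
tcp_rot: [3.054, 0.735, 0.002]
wrist_force: [0.3, -0.4, -1.2]
width: 0.271
grip_force: 30.3
```

Call:
move_arm(series=[2,1.6,-4.7,0,0,0,0,2,1.6,-4.7,0,0,0,0,2,1.6,-4.7,0,0,0,0,2,1.6,-4.7,0,0,0,0,2,1.6,-4.7,0,0,0,0])

```text
time: 4.9
tool_pos: [0.5584, 0.1038, 0.1708]
tcp_rot: [-3.054, -0.738, 0.001]
wrist_force: [0.9, -0.0, -1.4]
width: 0.272
grip_force: 30.3
```

Call:
move_arm(series=[2,1.6,-4.6,0,0,0,0,2,1.5,-4.5,0,0,0,0,2,0,0,0,0,0,0,2,0,0,0,0,0,0])

```text
time: 5.4
tool_pos: [0.5449, 0.1972, 0.1708]
tcp_rot: [3.053, 0.739, -0.002]
wrist_force: [-0.4, -0.7, -0.8]
width: 0.27
grip_force: 30.4
```

```bash
python3 - <<'E'
from h import *
s,R=st()
g=[]
for n in("wrist","scene"):
    c=calibration(n); im=read_camera(n)[:,:,::-1].copy(); cv2.imwrite(f"pics/{n}2.png",im); np.save(f"pics/{n}2.npy",[c],allow_pickle=True)
    print(n,"cup rim",proj(c,[[.5457,.197,.052]]),"tip if upright",proj(c,[s["tool_pos"]+[0,0,.047],s["tool_pos"]+[0,0,-.053]]))
    g.append(im if n=="wrist" else cv2.resize(im[100:300,150:470],(640,400)))
cv2.imwrite("pics/both2.png",cv2.resize(np.vstack(g),(480,600)))
E
```

```text
t 5.4 pos [0.5449 0.1972 0.1708] yaw 27.23 z [-0.001 -0.001 -1.   ] F [-0.4 -0.7 -0.8] w 23.1 g 30.4 q [ 0.3   0.14  1.88 -0.    1.12  1.4 ]
wrist cup rim [[319.32869333 199.18327072]] tip if upright [[319.93796727 328.50102017]
 [318.99241285 226.60305559]]
scene cup rim [[232.21906768 163.64462873]] tip if upright [[221.03177035 112.61839447]
 [227.90307958 144.83190185]]
```

View pics/both2.png

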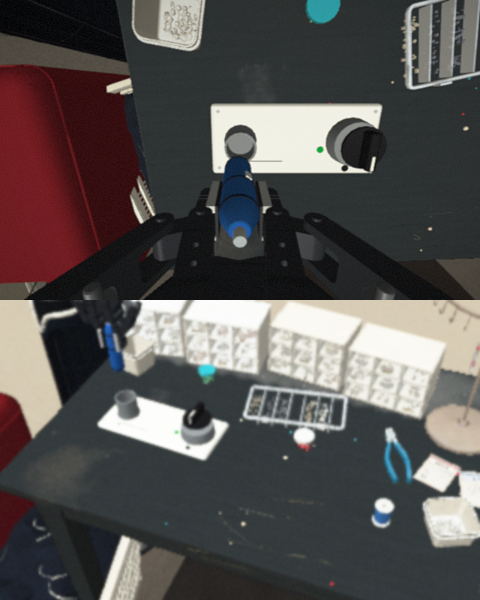

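```bash
python3 - <<'E'
from h import *
c=np.load("pics/wrist2.npy",allow_pickle=True)[0]; im=cv2.imread("pics/wrist2.png"); s,R=st()
P=s["tool_pos"]; X=R[:,0]; a=np.linspace(0,2*np.pi,60)
o=im.copy()
o=cv2.resize(im[120:360,200:440],None,fx=2.5,fy=2.5,interpolation=cv2.INTER_CUBIC)
def ring(cen,r,col):
    p=proj(c,np.c_[cen[0]+r*np.cos(a),cen[1]+r*np.sin(a),0*a+cen[2]]); cv2.polylines(o,[(((p-[200,120])+.5)*2.5).astype(np.int32)],True,col,1)
ring([.5457,.197,.052],.020,(0,0,255)); ring([.5457,.197,.052],.017,(0,255,255)); ring([.5457,.197,.015],.017,(255,0,255))
for dz,r in((-.053,.012),(.025,.012),(.047,.0035)): ring(P+[0,0,dz],r,(0,255,0))
cv2.imwrite("pics/ov2.png",o)
E
```

```text
t 5.5 pos [0.5453 0.1963 0.1709] yaw 27.12 z [-0.001 -0.001 -1.   ] F [ 0.4 -0.3 -1.2] w 23.3 g 30.4 q [ 0.3   0.14  1.88 -0.    1.12  1.4 ]
```

View pics/ov2.png

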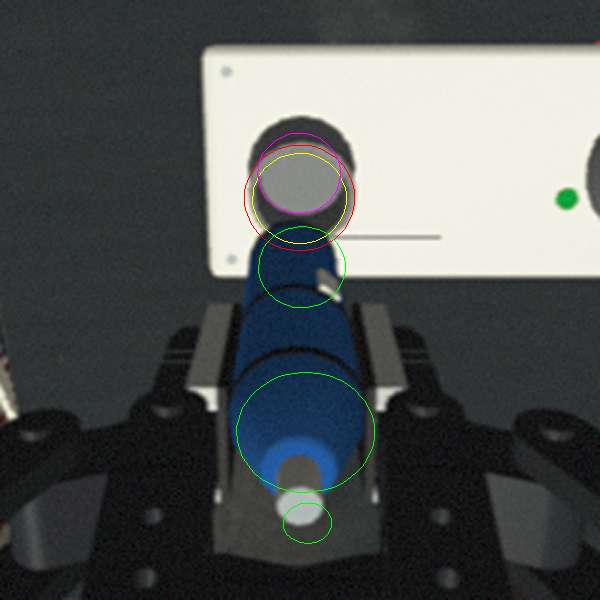

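```bash
python3 - <<'E'
from h import *
c=np.load("pics/wrist2.npy",allow_pickle=True)[0]; im=cv2.imread("pics/wrist2.png"); g=cv2.cvtColor(im,cv2.COLOR_BGR2GRAY)
for col in(310,320,330): print(col,[(r,int(g[r,col])) for r in range(160,222)] if col==320 else g[160:222,col].tolist())
for r in(175,180,185,190,195,200,205,210): print(r,g[r,294:348].tolist())
# plate mask in wrist, back-projected
m=blob(im.min(2)>150,(360,180)); ys,xs=np.nonzero(m); P=back(c,np.c_[xs,ys],.012); print(m.sum(),cv2.minAreaRect(P[:,:2].astype(np.float32)))
u=np.array([np.cos(np.radians(27.2)),np.sin(np.radians(27.2)),0]); C=np.array([.5457,.197,0])
for n,z,r in(("rim outer near",.052,.02),("rim inner near",.052,.017),("base near",.012,.02),("floor near",.015,.017),("floor far",.015,-.017),("rim inner far",.052,-.017)): print(n,proj(c,C+u*r+[0,0,z]))
E
```

```text
310 [239, 239, 240, 240, 240, 240, 242, 243, 226, 130, 62, 54, 56, 54, 60, 53, 54, 53, 60, 92, 129, 143, 139, 137, 137, 136, 138, 138, 138, 137, 142, 138, 142, 139, 138, 138, 135, 137, 141, 139, 142, 134, 115, 72, 55, 57, 56, 60, 52, 34, 26, 36, 36, 37, 38, 37, 40, 37, 34, 35, 32, 38]
320 [(160, 239), (161, 239), (162, 239), (163, 240), (164, 243), (165, 241), (166, 146), (167, 64), (168, 59), (169, 60), (170, 53), (171, 59), (172, 56), (173, 56), (174, 53), (175, 55), (176, 86), (177, 133), (178, 140), (179, 136), (180, 139), (181, 139), (182, 136), (183, 139), (184, 139), (185, 139), (186, 140), (187, 141), (188, 138), (189, 141), (190, 137), (191, 140), (192, 139), (193, 138), (194, 137), (195, 137), (196, 138), (197, 139), (198, 138), (199, 139), (200, 137), (201, 140), (202, 139), (203, 143), (204, 135), (205, 106), (206, 62), (207, 47), (208, 32), (209, 27), (210, 34), (211, 34), (212, 33), (213, 38), (214, 35), (215, 36), (216, 38), (217, 32), (218, 41), (219, 37), (220, 34), (221, 37)]
330 [239, 239, 240, 238, 239, 241, 243, 241, 203, 115, 65, 60, 59, 59, 58, 54, 54, 56, 79, 
[... 1937 characters left out ...]
8, 48, 55, 56, 54, 50, 52, 66, 98, 129, 143, 181, 232, 242, 241, 239, 240, 241, 240]
210 [239, 239, 239, 239, 240, 239, 240, 241, 233, 211, 174, 150, 126, 90, 51, 28, 26, 26, 27, 32, 34, 35, 35, 30, 36, 38, 34, 33, 30, 27, 27, 38, 46, 45, 54, 53, 54, 48, 61, 86, 114, 131, 143, 167, 215, 238, 241, 239, 240, 239, 240, 239, 239, 239]
13775 ((0.5812568068504333, 0.13095027208328247), (0.09587201476097107, 0.22651973366737366), 27.15465545654297)
rim outer near [[319.34337111 177.54076852]]
rim inner near [[319.34112752 180.84894998]]
base near [[319.16360217 169.39447389]]
floor near [[319.17398024 172.8642825 ]]
floor far [[319.15782755 204.92794972]]
rim inner far [[319.31671522 216.84508257]]
```

```bash
python3 - <<'E'
from h import *
from scipy.optimize import least_squares
c=np.load("pics/wrist2.npy",allow_pickle=True)[0]; im=cv2.imread("pics/wrist2.png").astype(int)
m=blob((im[:,:,0]>im[:,:,2]+25)&(im[:,:,0]>45),(318,260))
for r in range(204,330,5):
    x=np.nonzero(m[r])[0]
    if len(x): print(r,x.min(),x.max(),(x.min()+x.max())/2,end=" | ")
X=np.array([.889,.457,0]);Y=np.array([.457,-.889,0]);P=np.array([.5451,.1966,.1708])
print(); 
for k in(0,.003): 
  for dz in(-.053,0,.025): 
    q=proj(c,[P+[0,0,dz]+X*k+Y*e for e in(-.012,.012)]); print(k,dz,q.round(1).tolist())
# tip: white collet
g=im[:,:,:].min(2)[300:340,300:345]; t=g>150; print("tip",np.nonzero(t)[1].mean()+300,np.nonzero(t)[0].mean()+300,t.sum())
E
```

```text
214 306 328 317.0 | 219 302 331 316.5 | 224 300 333 316.5 | 229 300 333 316.5 | 234 298 310 304.0 | 239 297 331 314.0 | 244 296 335 315.5 | 249 297 339 318.0 | 254 295 340 317.5 | 259 295 340 317.5 | 264 294 341 317.5 | 269 293 342 317.5 | 
0 -0.053 [[302.5, 226.7], [337.2, 226.7]]
0 0 [[297.3, 264.6], [343.7, 264.6]]
0 0.025 [[293.4, 293.0], [348.6, 293.0]]
0.003 -0.053 [[302.5, 222.7], [337.3, 222.6]]
0.003 0 [[297.2, 259.4], [343.9, 259.3]]
0.003 0.025 [[293.2, 287.0], [348.8, 287.0]]
tip 319.5257731958763 322.0670103092784 194
```

Call:
move_arm(series=[2,0,0.25,0,0,0,0,2,0,0,3,0,0,0,2,0,0,2,0,0,0,2,0,0,1,0,0,0,2,0,0,0,0,0,0])

```text
time: 6.12
tool_pos: [0.5459, 0.1946, 0.1103]
tcp_rot: [3.054, 0.737, -0.003]
wrist_force: [0.0, -0.6, -1.1]
width: 0.272
grip_force: 30.3
```

```bash
python3 - <<'E'
from h import *
s,R=st(); c=calibration("wrist"); im=read_camera("wrist")[:,:,::-1].copy()
cup=np.array([.5466,.1965,.052]); print(proj(c,[cup]))
o=cv2.resize(im[140:300,220:420],None,fx=3,fy=3,interpolation=cv2.INTER_CUBIC)
c2=calibration("scene"); im2=read_camera("scene")[:,:,::-1]
o2=cv2.resize(im2[100:200,180:300],(600,500),interpolation=cv2.INTER_CUBIC)
cv2.imwrite("pics/w3.png",cv2.resize(np.hstack([cv2.resize(o,(600,480)),o2[:480]]),(800,320)))
E
```

```text
t 6.125 pos [0.5459 0.1946 0.1103] yaw 27.14 z [-0.002 -0.001 -1.   ] F [ 0.  -0.6 -1.1] w 23.2 g 30.3 q [ 0.3   0.2   1.93 -0.    1.01  1.4 ]
[[317.12383486 221.84065994]]
```

View pics/w3.png

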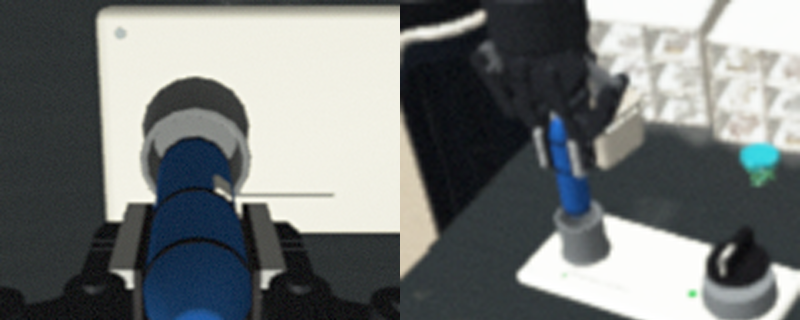

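```bash
python3 - <<'E'
from h import *
s,R=st(); c=calibration("wrist"); im=read_camera("wrist")[:,:,::-1].copy(); cv2.imwrite("pics/w4raw.png",im)
g=cv2.cvtColor(im,cv2.COLOR_BGR2GRAY); print(g[170:225,316].tolist()); print("blue",(im[170:225,316,0].astype(int)-im[170:225,316,2]).tolist())
for r in(205,212,220): print(r,g[r,285:352].tolist())
X=np.array([.889,.457,0]);P=s["tool_pos"];cup=np.array([.5466,.1965,.052])
for n,p in dict(rimoutnear=cup+.02*X,riminnear=cup+.017*X,rimcen=cup,foot0=P+[0,0,-.053]+.012*X,foot3=P+[0,0,-.053]+.015*X,floornear=cup+.017*X-[0,0,.037]).items(): print(n,proj(c,p).round(1))
sc=calibration("scene"); im2=read_camera("scene")[:,:,::-1].copy(); cv2.imwrite("pics/s4raw.png",im2)
b=im2.astype(int); m=blob((b[:,:,0]>b[:,:,2]+30),(294/1.25,130)); ys,xs=np.nonzero(m); print("scene blue",[(r,xs[ys==r].min(),xs[ys==r].max()) for r in range(ys.min(),ys.max()+1)])
print("scene cup rim L/R",proj(sc,[cup]),"dX",proj(sc,[cup+.01*X])-proj(sc,[cup]),"dY",proj(sc,[cup+.01*R[:,1]])-proj(sc,[cup]))
gs=cv2.cvtColor(im2,cv2.COLOR_BGR2GRAY)
for r in range(138,156,2): print(r,gs[r,205:232].tolist())
E
```

```text
t 6.225 pos [0.5471 0.1952 0.1119] yaw 27.16 z [ 0.001  0.    -1.   ] F [ 0.9 -0.7 -1. ] w 23.3 g 30.3 q [ 0.3   0.2   1.93 -0.    1.01  1.4 ]
[239, 238, 238, 238, 239, 239, 240, 241, 240, 204, 110, 55, 60, 57, 58, 60, 56, 54, 56, 57, 57, 54, 52, 44, 57, 92, 131, 143, 138, 128, 132, 135, 142, 137, 137, 141, 141, 135, 75, 36, 28, 37, 35, 37, 35, 41, 36, 39, 29, 36, 31, 39, 38, 33, 36]
blue [-12, -13, -14, -14, -11, -11, -11, -12, -13, -20, -7, 0, -3, 1, 1, -1, 0, 1, -2, -8, 1, 2, 1, -2, 4, -2, -2, -3, 2, -2, -1, 0, -2, -2, -1, 0, -2, -3, 2, 6, 37, 50, 53, 52, 49, 47, 53, 50, 58, 49, 56, 48, 50, 52, 49]
205 [240, 239, 240, 241, 243, 231, 161, 95, 64, 59, 80, 112, 138, 138, 138, 136, 135, 137, 138, 136, 139, 140, 137, 140, 138, 141, 139, 137, 139, 136, 140, 141, 136, 141, 137, 139, 138, 140, 138, 139, 139, 136, 138, 136, 136, 136, 140, 140, 146, 150, 147, 139, 135, 112, 77, 57, 54, 58, 101, 190, 243, 242, 240, 241, 239, 240, 240]
212 [239, 240, 238, 240, 241, 241, 225, 155, 136, 133, 114, 80, 104, 134, 141, 138, 141, 141, 136, 120, 91, 64, 40, 33, 33, 27, 37, 28, 39, 40, 40, 35, 40, 36,
[... 2193 characters left out ...]
67, 136, 156]
144 [17, 19, 23, 22, 20, 15, 18, 20, 18, 18, 19, 34, 49, 54, 58, 62, 127, 132, 77, 34, 50, 72, 78, 71, 72, 98, 157]
146 [17, 15, 17, 17, 16, 17, 21, 21, 24, 35, 48, 56, 57, 56, 58, 58, 95, 154, 117, 52, 40, 67, 76, 75, 70, 74, 139]
148 [15, 18, 17, 19, 19, 19, 25, 37, 51, 57, 58, 57, 57, 56, 53, 58, 67, 129, 132, 70, 34, 61, 79, 79, 71, 71, 105]
150 [16, 16, 17, 15, 19, 34, 53, 58, 56, 57, 57, 54, 57, 57, 55, 56, 55, 60, 65, 56, 48, 56, 62, 65, 63, 61, 80]
152 [23, 22, 15, 32, 43, 56, 56, 59, 57, 56, 55, 60, 58, 59, 59, 59, 57, 56, 55, 58, 57, 58, 73, 75, 71, 69, 65]
154 [18, 28, 45, 53, 54, 56, 56, 56, 56, 56, 58, 54, 55, 55, 59, 57, 56, 58, 57, 56, 58, 60, 70, 79, 76, 71, 65]
```

Call:
move_arm(series=[2,0,0,1,0,0,0,2,0,0,1,0,0,0,2,0,0,1,0,0,0,2,0,0,0.7,0,0,0,2,0,0,0,0,0,0])

```text
time: 6.95
tool_pos: [0.5457, 0.1948, 0.0731]
tcp_rot: [3.054, 0.738, -0.003]
wrist_force: [0.1, 0.1, -1.5]
width: 0.272
grip_force: 30.3
```

Call:
move_arm(series=[2,0,0,0.2,0,0,0,2,0,0,0.1,0,0,0,2,0,0,0.1,0,0,0,2,0,0,0,0,0,0])

```text
time: 7.45
tool_pos: [0.5466, 0.1951, 0.0704]
tcp_rot: [-3.054, -0.738, -0.0]
wrist_force: [0.5, 0.3, -1.0]
width: 0.274
grip_force: 30.3
```

Call:
move_arm(series=[2,0,0,0.1,0,0,0,2,0,0,0.1,0,0,0,2,0,0,0,0,0,0])

```text
time: 7.82
tool_pos: [0.5465, 0.1951, 0.0682]
tcp_rot: [-3.054, -0.738, 0.0]
wrist_force: [1.0, 1.0, -1.7]
width: 0.272
grip_force: 30.3
```

Call:
move_arm(series=[2,0,0,0.1,0,0,0,2,0,0,0,0,0,0,2,0,0,0,0,0,0])

```text
time: 8.2
tool_pos: [0.5468, 0.1953, 0.068]
tcp_rot: [-3.054, -0.738, -0.001]
wrist_force: [-2.0, 0.3, 5.6]
width: 0.275
grip_force: 30.9
```

Call:
move_arm(series=[2.6,0,0,0,0,0,0,3,0,0,0,0,0,0,4,0,0,0,0,0,0,6,0,0,0,0,0,0,8.54,0,0,0,0,0,0])

```text
time: 8.82
tool_pos: [0.5465, 0.1951, 0.0672]
tcp_rot: [-3.054, -0.738, 0.0]
wrist_force: [0.0, 0.3, -0.1]
width: 0.872
grip_force: 0.0
```

Call:
move_arm(series=[8.54,0,0,0,0,0,0,8.54,0,0,0,0,0,0,8.54,0,0,-3,0,0,0,8.54,0,0,-5,0,0,0,8.54,0,0,-5,0,0,0])

```text
time: 9.45
tool_pos: [0.5461, 0.195, 0.1982]
tcp_rot: [3.054, 0.738, -0.002]
wrist_force: [1.5, -0.3, -0.0]
width: 1.001
grip_force: 0.0
```

```bash
python3 - <<'E'
from h import *
s,R=st(); delta(R,s,[.615,.0637,.2])
sc=calibration("scene"); im2=read_camera("scene")[:,:,::-1].copy(); c=calibration("wrist"); im=read_camera("wrist")[:,:,::-1].copy(); cv2.imwrite("pics/w5raw.png",im)
o=np.hstack([cv2.resize(im2[90:220,180:340],(400,325),interpolation=cv2.INTER_CUBIC),cv2.resize(im,(400,325))]); cv2.imwrite("pics/v5.png",o)
E
```

```text
t 9.45 pos [0.5461 0.195  0.1982] yaw 27.17 z [-0.001 -0.    -1.   ] F [ 1.5 -0.3 -0. ] w 85.5 g 0.0 q [0.3  0.12 1.86 0.   1.17 1.4 ]
tool cm [ 0.14 14.83 -0.19]
```

View pics/v5.png

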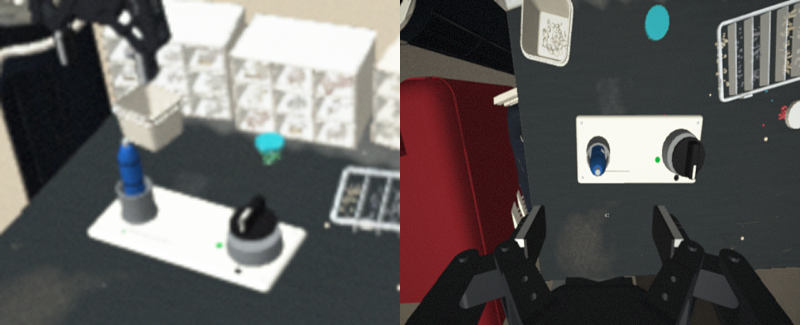

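Call:
move_arm(series=[3.5,0.1,4.9,0,0,0,0,3.5,0,4.9,0,0,0,0,3.5,0,5,0,0,0,0,3.5,0,0,3,0,0,0,3.5,0,0,0,0,0,0])

```text
time: 10.18
tool_pos: [0.6125, 0.063, 0.1638]
tcp_rot: [-3.053, -0.736, 0.011]
wrist_force: [-0.2, 1.2, -0.5]
width: 0.411
grip_force: 0.0
```

```bash
python3 - <<'E'
from h import *
s,R=st(); c=calibration("wrist"); im=read_camera("wrist")[:,:,::-1].copy(); cv2.imwrite("pics/w6raw.png",im)
K=np.array([.615,.0637,0]);X=np.array([.889,.457,0]);Y=np.array([.457,-.889,0])
p=proj(c,K+[0,0,.062]); x0,y0=(p[0]-[100,75]).astype(int); f=6
o=cv2.resize(im[y0:y0+150,x0:x0+200],None,fx=4,fy=4,interpolation=cv2.INTER_CUBIC)
def pl(pts,col): cv2.polylines(o,[((proj(c,pts)-[x0,y0]+.5)*4).astype(np.int32)],True,col,1)
a=np.linspace(0,2*np.pi,60)[:,None]
pl(K+[0,0,.052]+.027*(np.cos(a)*X+np.sin(a)*Y),(0,255,0)); pl(K+[0,0,.036]+.033*(np.cos(a)*X+np.sin(a)*Y),(0,255,255))
pl([K+[0,0,.072]+i*.023*X+j*.006*Y for i,j in((1,1),(1,-1),(-1,-1),(-1,1))],(0,0,255))
pl([np.array([.5807,.1307,.012])+i*.05*X+j*.115*Y for i,j in((1,1),(1,-1),(-1,-1),(-1,1))],(255,0,255))
cv2.imwrite("pics/ov6.png",o); delta(R,s,[.615,.0637,.0605])
E
```

```text
t 10.175 pos [0.6125 0.063  0.1638] yaw 27.09 z [-0.007 -0.    -1.   ] F [-0.2  1.2 -0.5] w 35.1 g 0.0 q [0.06 0.21 1.81 0.   1.13 1.16]
tool cm [ 0.32  0.09 10.32]
```

View pics/ov6.png

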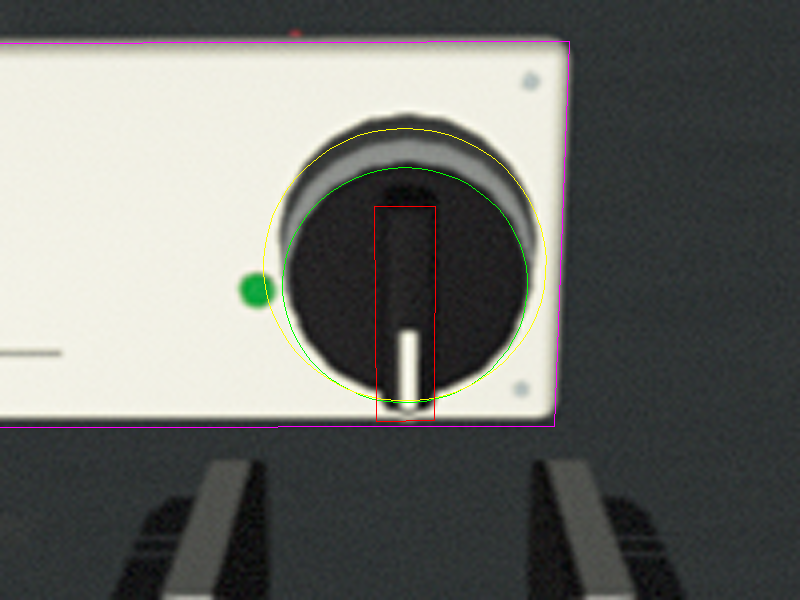

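Call:
move_arm(series=[3.5,0.3,0.15,4,0,0,0,3.5,0,0,3,0,0,0,3.5,0,0,2,0,0,0,3.5,0,0,0.9,0,0,0,3.5,0,0,0,0,0,0])

```text
time: 10.85
tool_pos: [0.6184, 0.0642, 0.0684]
tcp_rot: [3.054, 0.738, -0.0]
wrist_force: [-0.8, 0.5, -0.2]
width: 0.412
grip_force: 0.0
```

Call:
move_arm(series=[2,0,0,0,0,0,0,1.2,0,0,0,0,0,0,1,0,0,0,0,0,0,1,0,0,0,0,0,0,1,0,0,0,0,0,0], grip_force=30)

```text
time: 11.48
tool_pos: [0.6192, 0.0644, 0.0691]
tcp_rot: [-3.054, -0.738, -0.003]
wrist_force: [0.9, 2.9, 3.3]
width: 0.128
grip_force: 30.4
```

```bash
python3 - <<'E'
from h import *
s,R=st(); print(s["torque"].round(2))
E
```

```text
t 11.475 pos [0.6192 0.0644 0.0691] yaw 27.16 z [ 0.002  0.001 -1.   ] F [0.9 2.9 3.3] w 10.9 g 30.4 q [0.06 0.32 1.87 0.   0.95 1.16]
[ 0.59 -0.13 -0.04]
```

Call:
move_arm(series=[2.5,0,0,0,0,0,0,2.5,0,0,0,0,0,0,2.5,-0.35,0,0.5,0,0,0,2.5,0,0,0,0,0,0,2.5,0,0,0,0,0,0])

```text
time: 12.1
tool_pos: [0.6149, 0.0622, 0.0629]
tcp_rot: [-3.054, -0.738, 0.001]
wrist_force: [0.7, -0.3, -0.1]
width: 0.292
grip_force: 0.0
```

```bash
python3 - <<'E'
from h import *
for i in range(4): s,R=st(); read_camera("top")
delta(R,s,[.615,.0637,.0605])
E
```

```text
t 12.1 pos [0.6149 0.0622 0.0629] yaw 27.16 z [-0.001 -0.    -1.   ] F [ 0.7 -0.3 -0.1] w 24.9 g 0.0 q [ 0.06  0.32  1.88 -0.    0.94  1.16]
t 12.15 pos [0.6152 0.0623 0.0632] yaw 27.16 z [-0. -0. -1.] F [-0.7 -0.7 -0.1] w 24.6 g 0.0 q [ 0.06  0.32  1.88 -0.    0.94  1.16]
t 12.2 pos [0.6153 0.0623 0.0633] yaw 27.16 z [ 0. -0. -1.] F [ 0.   0.4 -0.6] w 25.1 g 0.0 q [ 0.06  0.32  1.88 -0.    0.94  1.16]
t 12.25 pos [0.6154 0.0623 0.0634] yaw 27.17 z [ 0. -0. -1.] F [ 0.3 -0.1  1.2] w 25.1 g 0.0 q [ 0.06  0.32  1.88 -0.    0.94  1.16]
tool cm [ 0.03 -0.14  0.29]
```

Call:
move_arm(series=[2,0,-0.12,0,0,0,0,1,0,0,0,0,0,0,1,0,0,0,0,0,0,1,0,0,0,0,0,0,1,0,0,0,0,0,0])

```text
time: 12.92
tool_pos: [0.6152, 0.0627, 0.0636]
tcp_rot: [3.053, 0.738, 0.001]
wrist_force: [1.2, -5.2, 1.8]
width: 0.13
grip_force: 30.9
```

Call:
move_arm(series=[1,0,0,0.3,0,0,0,1,0,0,0.3,0,0,0,1,0,0,0.3,0,0,0,1,0,0,0.2,0,0,0,1,0,0,0,0,0,0])

```text
time: 13.55
tool_pos: [0.6153, 0.0627, 0.0554]
tcp_rot: [3.053, 0.738, 0.001]
wrist_force: [-5.3, -5.8, 16.5]
width: 0.133
grip_force: 32.9
```

Call:
move_arm(series=[1,0,0,0,0,0,5,1,0,0,0,0,0,6,1,0,0,0,0,0,6,1,0,0,0,0,0,6,1,0,0,0,0,0,0])

```text
time: 14.18
tool_pos: [0.6153, 0.0629, 0.0554]
tcp_rot: [3.139, 0.113, 0.002]
wrist_force: [-5.6, -5.6, 15.8]
width: 0.136
grip_force: 32.9
```

```bash
python3 - <<'E'
from h import *
s,R=st(); print(s["torque"].round(2))
E
```

```text
t 14.175 pos [0.6153 0.0629 0.0554] yaw 4.12 z [ 0.001 -0.001 -1.   ] F [-5.6 -5.6 15.8] w 11.6 g 32.9 q [ 0.06  0.33  1.89 -0.    0.93  1.56]
[-0.73  0.95 -0.01]
```

Turning freely (23° done). Continuing the remaining 48.6°.

Call:
move_arm(series=[1,0,0,0,0,0,6,1,0,0,0,0,0,6,1,0,0,0,0,0,6,1,0,0,0,0,0,6,1,0,0,0,0,0,6])

```text
time: 14.8
tool_pos: [0.6154, 0.0632, 0.0554]
tcp_rot: [-3.061, 0.707, -0.002]
wrist_force: [-5.0, -4.5, 15.9]
width: 0.131
grip_force: 32.9
```

Call:
move_arm(series=[1,0,0,0,0,0,6,1,0,0,0,0,0,6,1,0,0,0,0,0,6,1,0,0,0,0,0,0.6,1,0,0,0,0,0,0])

```text
time: 15.42
tool_pos: [0.6156, 0.0633, 0.0554]
tcp_rot: [-2.908, 1.188, -0.002]
wrist_force: [-4.1, -3.8, 16.2]
width: 0.131
grip_force: 32.9
```

```bash
python3 - <<'E'
from h import *
s,R=st(); print(s["torque"].round(2))
c=calibration("wrist"); cv2.imwrite("pics/w7.png",read_camera("wrist")[150:400,120:520,::-1])
E
```

```text
t 15.425 pos [0.6156 0.0633 0.0554] yaw -44.44 z [ 0.002 -0.    -1.   ] F [-4.1 -3.8 16.2] w 11.2 g 32.9 q [ 0.06  0.33  1.89 -0.    0.93  2.41]
[-0.58  0.8  -0.07]
```

Call:
move_arm(series=[1,0,0,-0.3,0,0,0,1,0,0,-0.3,0,0,0,1,0,0,-0.3,0,0,0,1,0,0,0,0,0,0,1.6,0,0,0,0,0,0])

```text
time: 16.1
tool_pos: [0.614, 0.064, 0.0607]
tcp_rot: [-2.908, 1.188, 0.003]
wrist_force: [0.0, 1.0, -0.6]
width: 0.191
grip_force: 0.0
```

Call:
move_arm(series=[2.5,0,0,0,0,0,0,3.5,0,0,0,0,0,0,3.5,0,0,-1,0,0,0,3.5,0,0,-4,0,0,0,3.5,0,0,-5,0,0,0])

```text
time: 16.73
tool_pos: [0.6135, 0.0634, 0.1614]
tcp_rot: [2.907, -1.187, -0.004]
wrist_force: [0.5, 0.6, 1.1]
width: 0.411
grip_force: 0.0
```

Call:
move_arm(series=[3.5,0,0,-3,0,0,0,3.5,0,0,0,0,0,0])

```text
time: 16.98
tool_pos: [0.6173, 0.0637, 0.196]
tcp_rot: [-2.905, 1.186, -0.011]
wrist_force: [0.8, -0.3, -0.8]
width: 0.414
grip_force: 0.0
```

```bash
python3 - <<'E'
from h import *
s,R=st(); c=calibration("wrist"); im=read_camera("wrist")[:,:,::-1].copy(); im2=read_camera("scene")[:,:,::-1]; t=read_camera("top")[:,:,::-1]
K=np.array([.6153,.0637,0]);th=np.radians(27.2-71.6);X=np.array([np.cos(th),np.sin(th),0]);Y=np.array([X[1],-X[0],0])
def pl(pts,col): cv2.polylines(im,[(proj(c,pts)+.5).astype(np.int32)],True,col,1)
for z in(.072,.064): pl([K+[0,0,z]+i*.023*X+j*.006*Y for i,j in((1,1),(1,-1),(-1,-1),(-1,1))],(0,0,255) if z>.07 else (0,255,255))
a=proj(c,K+[0,0,.06])[0].astype(int); x0,y0=max(a[0]-100,0),max(a[1]-75,0)
l=cv2.resize(im[y0:y0+150,x0:x0+200],(800,600),interpolation=cv2.INTER_CUBIC)[:,:]
o=np.hstack([cv2.resize(l,(500,375)),np.vstack([cv2.resize(im2[100:220,180:380],(300,187)),cv2.resize(t[130:290,170:427],(300,188))])]); cv2.imwrite("pics/v8.png",o)
E
```

```text
t 16.975 pos [0.6173 0.0637 0.196 ] yaw -44.43 z [ 0.008  0.001 -1.   ] F [ 0.8 -0.3 -0.8] w 35.4 g 0.0 q [0.06 0.19 1.78 0.   1.17 2.41]
```

View pics/v8.png

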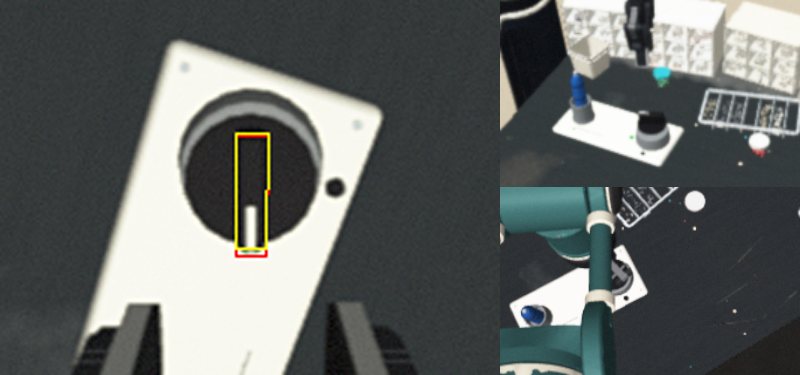

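```bash
python3 - <<'E'
from h import *
read_camera("top"); s,R=st(); c=calibration("wrist"); im=read_camera("wrist")[:,:,::-1]; g=cv2.cvtColor(im.copy(),cv2.COLOR_BGR2GRAY).astype(int)
K=np.array([.6153,.0637,0]);X=R[:,0]*[1,1,0]
for n,h,r in(("pod base",.012,.033),("pod",.036,.033),("disc up",.052,.027),("disc down",.044,.027)): print(n,proj(c,[K+r*X+[0,0,h],K-r*X+[0,0,h]]).round(1).tolist())
for n,h in(("up",.072),("down",.064)): print(n,proj(c,[K+.023*X+[0,0,h],K-.023*X+[0,0,h]]).round(1).tolist())
col=int(proj(c,K+[0,0,.05])[0,0])
for d in(0,12): print(col+d,list(zip(range(130,225),g[130:225,col+d].tolist())))
E
```

```text
t 17.175 pos [0.6134 0.0633 0.1895] yaw -44.44 z [-0.003 -0.    -1.   ] F [-0.8 -0.7 -0.8] w 35.2 g 0.0 q [0.06 0.19 1.79 0.   1.17 2.41]
pod base [[316.9, 152.9], [317.0, 211.6]]
pod [[316.9, 156.0], [317.0, 218.9]]
disc up [[316.8, 164.7], [317.0, 218.7]]
disc down [[316.9, 163.3], [317.0, 216.0]]
up [[316.8, 173.0], [316.9, 222.1]]
down [[316.8, 171.3], [316.9, 219.1]]
316 [(130, 56), (131, 55), (132, 58), (133, 54), (134, 58), (135, 54), (136, 55), (137, 56), (138, 57), (139, 57), (140, 54), (141, 54), (142, 83), (143, 147), (144, 184), (145, 210), (146, 228), (147, 240), (148, 246), (149, 248), (150, 248), (151, 250), (152, 252), (153, 174), (154, 87), (155, 71), (156, 73), (157, 70), (158, 86), (159, 134), (160, 155), (161, 159), (162, 154), (163, 126), (164, 65), (165, 29), (166, 38), (167, 39), (168, 38), (169, 31), (170, 12), (171, 10), (172, 21), (173, 20), (174, 29), (175, 35), (176, 38), (177, 44), (178, 40), (179, 41), (180, 41), (181, 43), (182, 43), (183, 43), (184, 40), (185, 44), (186, 41), (187, 44), (188, 39), (189, 40), (190, 40), (191, 37), (192, 45), (193, 41), 
[... 741 characters left out ...]
7), (163, 156), (164, 159), (165, 147), (166, 102), (167, 53), (168, 33), (169, 39), (170, 38), (171, 37), (172, 44), (173, 39), (174, 36), (175, 40), (176, 42), (177, 40), (178, 37), (179, 39), (180, 44), (181, 38), (182, 42), (183, 37), (184, 38), (185, 41), (186, 38), (187, 43), (188, 41), (189, 40), (190, 42), (191, 41), (192, 41), (193, 41), (194, 41), (195, 43), (196, 42), (197, 40), (198, 39), (199, 48), (200, 39), (201, 40), (202, 45), (203, 40), (204, 42), (205, 43), (206, 40), (207, 48), (208, 39), (209, 44), (210, 37), (211, 42), (212, 41), (213, 34), (214, 110), (215, 223), (216, 252), (217, 250), (218, 248), (219, 247), (220, 247), (221, 248), (222, 247), (223, 247), (224, 248)]
```

```bash
python3 - <<'E'
from h import *
c=calibration("scene"); K=np.array([.6153,.0637,0]); print(proj(c,[K+[0,0,h] for h in(.036,.044,.052)]).round(1).tolist())
n=read_camera("scene")[:,:,::-1].copy(); cv2.imwrite("pics/s9raw.png",n); G=lambda i:cv2.cvtColor(i,cv2.COLOR_BGR2GRAY)
a,b=G(cv2.imread("pics/scene0.png")),G(n)
for col in(276,279,282,285,288): print(col,a[168:202,col].tolist(),"\n   ",b[168:202,col].tolist())
E
```

```text
[[280.3, 181.8], [280.1, 179.6], [279.8, 177.4]]
276 [58, 58, 58, 59, 53, 40, 40, 84, 144, 153, 134, 136, 143, 149, 106, 39, 33, 72, 137, 171, 173, 165, 147, 136, 133, 132, 135, 151, 217, 231, 182, 228, 253, 254] 
    [57, 58, 71, 137, 160, 90, 37, 21, 19, 20, 20, 24, 31, 30, 33, 26, 38, 87, 146, 169, 172, 164, 147, 133, 133, 131, 134, 151, 218, 230, 183, 228, 252, 254]
279 [61, 58, 54, 47, 48, 121, 170, 133, 75, 31, 18, 18, 16, 19, 23, 25, 28, 47, 113, 167, 174, 175, 158, 132, 127, 125, 124, 129, 180, 242, 253, 253, 253, 254] 
    [59, 58, 59, 64, 73, 68, 39, 21, 21, 19, 21, 24, 31, 28, 28, 30, 31, 46, 114, 166, 173, 173, 157, 130, 127, 126, 126, 130, 178, 241, 253, 253, 253, 254]
282 [42, 31, 29, 27, 27, 21, 17, 18, 16, 17, 18, 25, 27, 31, 32, 31, 29, 47, 117, 167, 171, 169, 151, 122, 119, 116, 115, 121, 172, 241, 253, 253, 253, 253] 
    [55, 59, 57, 49, 38, 34, 32, 21, 21, 19, 18, 22, 27, 32, 27, 29, 30, 46, 113, 164, 172, 169, 151, 119, 118, 116, 118, 122, 175, 240, 253, 253, 253, 253]
285 [44, 32, 21, 20, 19, 20, 22, 19, 26, 30, 28, 27, 29, 30, 28, 30, 39, 99, 156, 171, 171, 150, 118, 105, 102, 102, 100, 124, 219, 251, 253, 253, 252, 248] 
    [57, 56, 59, 53, 36, 34, 31, 24, 21, 17, 21, 26, 30, 28, 29, 26, 38, 96, 153, 170, 169, 149, 114, 105, 104, 100, 102, 124, 217, 251, 253, 253, 252, 249]
288 [58, 53, 59, 57, 58, 51, 36, 29, 30, 26, 29, 29, 31, 29, 36, 81, 137, 167, 170, 160, 129, 98, 89, 87, 89, 87, 125, 217, 250, 253, 253, 252, 249, 242] 
    [60, 59, 57, 53, 37, 29, 24, 21, 19, 17, 20, 22, 27, 28, 35, 77, 135, 165, 168, 159, 127, 93, 89, 89, 87, 89, 126, 217, 250, 253, 253, 252, 249, 241]
```

```bash
python3 -c "
from workcell import *
print(finish_job())"
```

```text
the job is handed in; nothing more can be done
None
```

The pen drill is standing tip up in the dock's cup. I turned the selector 71.6° clockwise to the green mark and it sprang fully back up. The pots and spool were not touched, and the job is handed in at about 17 s of robot time; no verdict came back.

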